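# Carry the specimen tray from its case to the inspection stand

### The job

Swing the lid of the blue case open by its steel pull until it stays open by itself, then lift out the white tray by its black handle and carry it level to the metal stand, with its three loose specimens staying in it. Set it down flat inside the stand's raised lip without dropping it, let go, and leave the case open and everything else undisturbed.

Things in the scene. Friction and masses are not known exactly. Their poses are not given: they have to be found in the camera images.
- lid (a joint): opening angle of the blue lid (rad): 0 shut, 2.0 fully open at its stop, leaning back 25 degrees beyond upright. It is not latched. Released below about 1.2 it falls shut, above that it falls open to the stop and stays there; its weight needs only about 1 N at the pull
- lid_pull (a point): centre of the steel pull of the lid: a round bar, 10 mm thick, its straight part 90 mm long along the lid's y axis, held by two arms 42 mm in front of the lid's front face, 54 mm above the worktop while shut. Fingers fit before and behind it from above. The axes turn with the lid: while shut, x points from the pull to the hinge, z up
- case_hinge (a point): middle of the hinge line at the case's far upper edge (fixed), 40 mm above the worktop. x points from the front (where the pull is) to the back of the case, y runs along the hinge; the pull lies 172 mm in front of the hinge line and 14 mm above it while the lid is shut. The blue case is fixed to the worktop, 130 mm (x) by 190 mm (y), lower part 40 mm high, closed 76 mm high
- tray_grip (a point): centre of the black handle bar of the white tray that lies inside the case: bar 100 mm long along the tray's x axis, 14 mm wide (y), 12 mm high, bridging the middle of the tray on two posts at its ends (free length between them 84 mm). The bar's centre is 52 mm above the tray's underside. Inside the shut case the handle cannot be reached; open, it is about 57 mm above the worktop
- tray_bottom (a point): centre of the white tray's underside: tray 100 mm (x) by 160 mm (y), walls 17 mm high and 3 mm thick, floor 3 mm, 0.2 kg; the axes are the tray's, z up. It lies in the case with about 10 mm play all round
- stand_top (a point): centre of the upper face of the fixed metal stand's platform, 45 mm above the worktop. Platform 140 mm (x) by 200 mm (y), with a dark lip 8 mm high and 6 mm thick all round, so the tray fits inside the lip with 14 mm play on each side when its long side lies along the stand's long side (y), either way round; axes are the stand's.
- puck_black_mid (a point): centre of the black specimen, a resin disc 30 mm across and 18 mm high, standing loose on the tray's floor
- puck_red_mid (a point): centre of the red specimen, a resin disc 30 mm across and 20 mm high, standing loose on the tray's floor
- puck_green_mid (a point): centre of the green specimen, a resin disc 30 mm across and 18 mm high, standing loose on the tray's floor
- timer: bystander, not to be disturbed: small white timer with three buttons, 60x65x26 mm; origin at the centre of its underside
- black_tape: bystander, not to be disturbed: roll of black tape lying flat, 68 mm across, 18 mm high; origin at the centre of its underside
- vice_key: bystander, not to be disturbed: T-shaped steel key lying flat, 110x110 mm, between the worktop's front edge and a thick black hose that rises left of and behind the stand to 0.28 m above the worktop and runs back to the right; the arm must pass on its near side; origin at the centre of its underside

How it is judged:
On the way, in this order (a step that is already met when the one before it is completed fails the run):
1. the lid stands open past its balance point, by itself (value of joint lid above 1.7 rad and contact force between the fingers and lid below 0.3 N), for 0.2 s.
2. the tray is lifted clear of the case (height (world z) of tray_bottom above 0.05 m), for 0.1 s.
At the end, for the whole second after the job is handed in: The lid is still open (over 1.7 rad); the tray rests flat on the stand's platform within its lip (centre within 30 mm, underside within 4 mm of the platform's face, tilt under 0.06 rad, long sides along each other), at rest and released; all three specimens lie in the tray (value of joint lid above 1.7 rad and horizontal distance between tray_bottom and stand_top below 0.03 m and z of tray_bottom in the frame of stand_top between -0.004 and 0.004 m and angle between tray_bottom's own z axis and vertical below 0.06 rad and angle between the y axis of tray_bottom and the y axis of stand_top, either way round below 0.35 rad and linear speed of tray below 0.02 m/s and distance between each of puck_black_mid, puck_red_mid, puck_green_mid and tray_bottom below 0.085 m and x of puck_black_mid in the frame of tray_bottom between -0.045 and 0.045 m and z of puck_black_mid in the frame of tray_bottom between 0.005 and 0.025 m and x of puck_red_mid in the frame of tray_bottom between -0.045 and 0.045 m and z of puck_red_mid in the frame of tray_bottom between 0.005 and 0.025 m and x of puck_green_mid in the frame of tray_bottom between -0.045 and 0.045 m and z of puck_green_mid in the frame of tray_bottom between 0.005 and 0.025 m); the robot touches nothing.
It fails at once if the tray is tilted more than 0.35 rad (20 degrees) (angle between tray_bottom's own z axis and vertical above 0.35 rad).
It fails at once if a specimen leaves the tray (distance between any of puck_black_mid, puck_red_mid, puck_green_mid and tray_bottom above 0.085 m).
It fails at once if the tray is dropped (falls faster than 0.5 m/s while not held) (linear speed of tray above 0.5 m/s and contact force between the fingers and tray below 0.5 N).
It fails at once if a bystander is moved more than 30 mm (distance of any of timer, black_tape, vice_key from where it was at the start of the episode above 0.03 m).
It also fails if it takes over 61 s, if anything falls off the work surface, if the arm or the gripper's body presses on something with over 40 N, if the wrist force passes 120 N, or if a joint passes its speed limit or range.

### The arm

A 7-joint arm with a two-finger parallel gripper is mounted at the origin on a cart in front of the work surface, level with it; the furniture and walls round the work are solid. World frame = base frame: x ahead of the robot, y to its left, z up, the work surface at z = 0. Lengths are in m, angles in rad, forces in N, time in s.
With the tool pointing down it reaches from about 0.4 to 0.9 m from the base axis. Payload 5.6 kg.
Tool frame: the origin (TCP) lies midway between the tips of the shut fingers; the grasp point (between the pads) lies hold_point_z behind it (hold_point_z is the distance from the TCP to the grasp point, in m); z points along the fingers, y is the line along which they close (so a half turn about z gives the same grasp; the last joint's range is limited). The gripper opens to 92 mm and grips with 3 to 60 N. Pads are 20 mm wide; open, the fingers measure 128 mm over their backs; the gripper's body (75 mm by 189 mm) begins 69 mm behind the grasp point.
Start: joints at [1.213, 0.468, -0.012, 1.603, 0.006, 1.071, -0.056], TCP at [0.201, -0.618, 0.215] pointing down, gripper open.
Joint ranges: [-2.53, 2.53], [-0.31, 2.02], [-1.57, 1.55], [0.28, 2.44], [-1.29, 4.43], [0.15, 1.84], [-2.92, 2.92]. Speed limits (rad/s): [2.57, 2.57, 3.14, 3.14, 3.14, 3.14, 3.14].

### API

Orientations are given as a unit quaternion [x, y, z, w].
In Python, from rig import * gives the robot as it stands. The module is installed in compiled form; this text tells all that it offers.
- The arm moves only by the tool arm_command, never from a script. Its argument "increments" is a list of rows, each an object of numbers: "ax", "ay", "az": the turn, a rotation vector about the tool's x, y, z in degrees; "x", "y", "z": the shift along the tool's x, y, z in m; "fingers": the closure, from -1 (fully open) to 1 (shut). In form: [{"ax": .., "ay": .., "az": .., "x": .., "y": .., "z": .., "fingers": ..}, ...]. A call has 1 to 10 rows; each row shifts and turns the commanded pose from where the row before left it, along the tool's axes as they then stand; what a row does not reach is not made up. A row lasts 1/12 s, in which the tool goes at most 41.7 mm and 7.16 degrees, less where a joint would pass 70% of its speed; a pose out of reach is approached as far as the arm can. A call with a gripper value outside its range is refused whole. The fingers move at their own pace and stop on an object; "newtons" is the grip in N (left out, the last holds). Time passes only in rows, so rows that do not move let the fingers close. It gives the time, the measured TCP pose, the force, the opening and the grip force at its end, in the units of the state.
- observe(): the state, without advancing time (a new reading comes with each control period).
- get_image(name): name is "side" or "top" or "wrist"; returns (picture, depth): 400x640x3 uint8, red, green, blue; 400x640 float32, m along the optical axis (not along the pixel's ray), 0 where there is no reading.
- camera_model(name): a dict with "fx", "fy", "cx", "cy" (pixels), "k1" (the pictures are not rectified: a ray, as slopes to the right and down, at radius r is drawn at 1 + k1 r^2 times it, then the intrinsics apply), "view" (4x4, takes a point from world to camera coordinates). Camera axes: x right, y down, z forward; pixel columns grow to the right and rows downward; lengths in m; the calibration is good to about 2 mm. A picture is of the moment at which its call begins: read the wrist's pose just before it. camera_model takes no time and is no camera call; for the wrist camera it gives the pose at the moment of the call.
- close_job(): hands the job in; it is judged then, once.
The state is a dict: "time_s": time; "joints": joint angles; "joint_vel": joint speeds; "effort": joint torques, N m; "tool_pos": TCP position; "ee_rot": TCP orientation; "contact_force": force on the tool from outside, world axes, zero at the start; "moment": the same for the moment, N m; "width": opening from 0.0 (shut) to 1.0 (fully open); "grip_force": force on a finger pad.
Only numpy, scipy, OpenCV 4.12 (cv2) and the standard library are available. Lean on these libraries where they do the work, as an engineer would, in place of code of your own. Each camera call takes 0.05 s, during which the arm holds its last target. There are 200 camera calls.

## Working session

There is one attempt and no reset: what is moved stays moved. The work goes in short steps, Python scripts to look and compute and a tool call to move; the robot and the scene stay as the last step left them, time stands still between calls to the robot, and variables do not carry over. Pictures are saved under pics/ and viewed, at most 10 in all, crops included, and the job is handed in when it is done.

Besides the shell and the picture viewer there is one more tool, called after ">>>" as a command line: name --argument value ..., lists and objects as JSON in quotes. arm_command: Moves the arm, as the interface text tells. Its arguments: {"type":"object","properties":{"increments":{"type":"array"},"newtons":{"type":"number"}},"required":["increments"]}

```bash
mkdir -p pics; cat > h.py <<'E'
from rig import *
import numpy as np, cv2
from scipy.spatial.transform import Rotation as R
def cloud(name):
    m=camera_model(name); p,d=get_image(name)
    v,u=np.mgrid[0:400,0:640]
    K=np.array([[m["fx"],0,m["cx"]],[0,m["fy"],m["cy"]],[0,0,1.]])
    uv=np.stack([u,v],-1).reshape(-1,1,2).astype(float)
    s=cv2.undistortPoints(uv,K,np.array([m["k1"],0,0,0.])).reshape(400,640,2)
    c=np.dstack([s*d[...,None],d])
    V=np.array(m["view"]); w=(c-V[:3,3])@V[:3,:3]
    w[d==0]=np.nan
    return p,w
def save(n,p): cv2.imwrite("pics/"+n+".png",p[...,::-1])
E
python3 - <<'E'
from h import *
print(observe())
for n in ("top","side"):
    p,w=cloud(n); save(n+"0",p); np.savez(n+"0.npz",p=p,w=w)
    print(n,camera_model(n))
E
```

```text
{'time_s': 0.0, 'joints': array([ 1.21301325,  0.46840801, -0.01161286,  1.60360025,  0.00601676,
        1.07140866, -0.05633904]), 'joint_vel': array([ 2.62853129e-04,  8.45627498e-04, -4.74298211e-04,  1.79364453e-04,
        7.70845229e-06, -4.67955243e-05, -4.26341317e-04]), 'effort': array([-7.13447980e-05, -5.20569277e+01, -1.26616252e-02, -2.43739825e+01,
       -5.66055102e-02,  1.73278665e-02,  1.75807404e-04]), 'tool_pos': array([ 0.20100162, -0.61753138,  0.21363004]), 'ee_rot': array([ 9.87645853e-01,  1.56699928e-01, -2.06401963e-04, -8.70818449e-04]), 'contact_force': array([-0.07892657, -1.15867085,  0.04451628]), 'moment': array([-0.01998812, -0.01205277, -0.01132211]), 'grip_force': 0.0, 'width': 1.0012263559384493}
top {'fx': 438.49345542136746, 'fy': 438.49345542136746, 'cx': 314.4856666345368, 'cy': 197.02250468529672, 'k1': -0.07616814488409622, 'view': array([[-0.00952165, -0.9995047 ,  0.02999486, -0.06526081],
       [-0.9880752 ,  0.00479435, -0.15389739,  0.48904471],
       [ 0.15367736, -0.03110253, -0.98763146,  1.05297707],
       [ 0.        ,  0.        ,  0.        ,  1.        ]])}
side {'fx': 419.6315459413011, 'fy': 419.6315459413011, 'cx': 325.9937598423921, 'cy': 198.56124029388735, 'k1': -0.08800749196094777, 'view': array([[-0.91234356, -0.40941507, -0.00291932,  0.4457872 ],
       [-0.19729984,  0.44588983, -0.87307218,  0.1704434 ],
       [ 0.3587506 , -0.79596581, -0.48758224,  0.92036624],
       [ 0.        ,  0.        ,  0.        ,  1.        ]])}
```

View pics/top0.png

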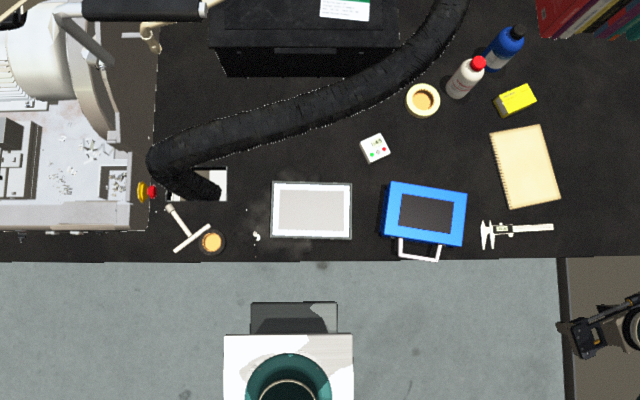

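View pics/side0.png

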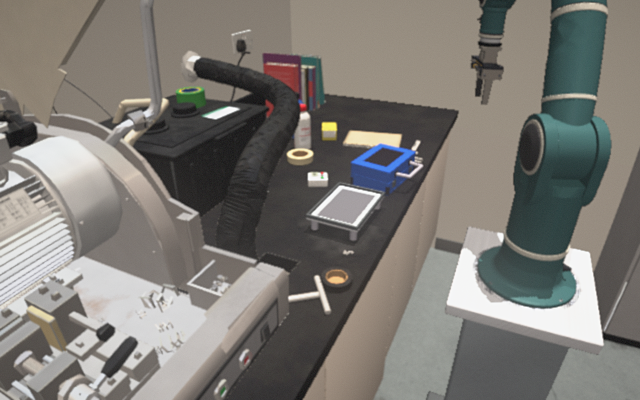

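The top view shows the blue case at about (425,213), its pull at (420,252) and the stand at (312,210). The timer is at (374,149), behind and between them. The hose is left of the stand and the key is at about (190,230). Next I measure poses.

```bash
python3 - <<'E'
from h import *
d=np.load("top0.npz");p=d["p"].astype(int);w=d["w"]
def rect(mask,name):
    q=w[mask];q=q[np.isfinite(q).all(1)]
    c,s,a=cv2.minAreaRect((q[:,:2]*1000).astype(np.float32))
    print(name,len(q),"c",np.round(c,1),"size",np.round(s,1),"ang",round(a,2),"z med",np.round(np.median(q[:,2]),4),np.round(q.mean(0),4))
v,u=np.mgrid[0:400,0:640]
z=w[...,2]
box=lambda a,b,c,e:(u>=a)&(u<=b)&(v>=c)&(v<=e)
blue=(p[...,2]>p[...,0]+70)&box(375,475,170,260)
rect(blue&(z>.068),"lidtop")
rect(box(390,450,238,268)&(p.min(-1)>120)&(z>.03),"pull")
rect(box(262,362,172,248)&(z>.03),"stand")
rect(box(262,362,172,248)&(z>.049),"stand lip")
rect(box(262,362,172,248)&(z>.035)&(z<.048),"stand plat")
q=w[box(350,400,125,170)&(z>.015)];print("timer",np.nanmin(q,0),np.nanmax(q,0))
q=w[box(400,445,75,125)&(z>.01)];print("tape",np.nanmin(q,0),np.nanmax(q,0))
q=w[box(145,250,130,210)&(z>.1)];print("hose",np.nanmin(q,0),np.nanmax(q,0))
q=w[box(470,570,210,260)&(z>.005)];print("caliper",np.nanmin(q,0),np.nanmax(q,0))
q=w[box(395,450,190,232)&(z>.03)];print("lid dark panel",np.nanpercentile(q,[5,50,95],axis=0))
print("edge of bench", w[255,300],w[270,300], w[245,440])
q=w[box(390,450,255,268)];print(np.round(w[236:268:2,420],3))
E
```

```text
lidtop 2472 c [ 441.7 -337.4] size [192.5 129.2] ang 80.0 z med 0.0766 [ 0.4402 -0.3356  0.0766]
pull 275 c [ 353.6 -320.7] size [105.5  44.1] ang 79.27 z med 0.0588 [ 0.3458 -0.3193  0.0588]
stand 4545 c [455.8 -59.7] size [200.2 138.6] ang 87.71 z med 0.0459 [ 0.4555 -0.0594  0.0465]
stand lip 783 c [455.7 -59.8] size [200.2 137.9] ang 88.02 z med 0.0523 [ 0.4564 -0.0611  0.0523]
stand plat 3501 c [453.8 -59. ] size [198.  138.5] ang 86.14 z med 0.0452 [ 0.4553 -0.0588  0.0451]
timer [ 0.58180111 -0.26706136  0.01506143] [ 0.65841244 -0.18847412  0.03104221]
tape [ 0.69459899 -0.40503764  0.01009358] [ 0.79684626 -0.24007226  0.27667708]
hose [0.51359298 0.06500285 0.10010404] [0.59921869 0.32474684 0.28552804]
caliper [ 0.33322897 -0.75296379  0.00500919] [ 0.45315067 -0.47025031  0.01849261]
lid dark panel [[ 0.4005129  -0.39053335  0.07418384]
 [ 0.44680815 -0.32790695  0.07776721]
 [ 0.49401516 -0.26700168  0.08105184]]
edge of bench [ 0.34640857 -0.03194773  0.00049042] [ 0.30013888 -0.02950153 -0.81825653] [ 0.36547158 -0.37381127  0.05803923]
[[ 0.387 -0.32   0.077]
 [ 0.382 -0.319  0.078]
 [ 0.378 -0.325  0.056]
 [ 0.376 -0.34  -0.   ]
 [ 0.371 -0.341 -0.003]
 [ 0.366 -0.339  0.002]
 [ 0.361 -0.34  -0.   ]
 [ 0.356 -0.339  0.002]
 [ 0.351 -0.34  -0.002]
 [ 0.346 -0.339  0.001]
 [ 0.34  -0.323  0.057]
 [ 0.335 -0.322  0.061]
 [ 0.337 -0.564 -0.83 ]
 [ 0.329 -0.562 -0.823]
 [ 0.32  -0.561 -0.822]
 [ 0.311 -0.56  -0.821]]
```

```bash
cat >> h.py <<'E'
def delta(pos,ydir_deg):
    "tool-frame shift (after turning) and yaw turn for a down-pointing tool with grasp point at pos, tool y along ydir"
    s=observe(); r=R.from_quat(s["ee_rot"])
    a=np.radians(ydir_deg); y=np.array([np.cos(a),np.sin(a),0]); z=np.array([0,0,-1.]); x=np.cross(y,z)
    T=R.from_matrix(np.stack([x,y,z],1))
    tcp=np.array(pos)+hold_point_z*z
    print("turn(deg,tool)",np.round((r.inv()*T).as_rotvec(degrees=True),2),"shift in final tool axes",np.round(T.inv().apply(tcp-s["tool_pos"]),4))
E
python3 - <<'E'
from h import *
import rig
print([n for n in dir(rig) if not n.startswith("_")],hold_point_z)
delta([.3363,-.3188,.16],-10)
E
```

```text
['PlanningError', 'camera_model', 'close_job', 'get_image', 'hold_point_z', 'observe'] 0.0187
turn(deg,tool) [-9.000e-02 -4.000e-02 -6.197e+01] shift in final tool axes [0.3177 0.0813 0.0724]
```

>>> arm_command --increments '[{"az": -6.9,"fingers": 0.2},{"az": -6.9,"fingers": 0.2},{"az": -6.9,"fingers": 0.2},{"az": -6.9,"fingers": 0.2},{"az": -6.9,"fingers": 0.2},{"az": -6.9,"fingers": 0.2},{"az": -6.9,"fingers": 0.2},{"az": -6.9,"fingers": 0.2},{"az": -6.8,"fingers": 0.2}]' --newtons 20

```text
invalid input at $.increments[0]: expected keys ax, ay, az, x, y, z, fingers
```

>>> arm_command --increments '[{"x": 0.0318,"y": 0.0081,"z": 0.007,"fingers": 0.2},{"x": 0.0318,"y": 0.0081,"z": 0.007,"fingers": 0.2},{"x": 0.0318,"y": 0.0081,"z": 0.007,"fingers": 0.2},{"x": 0.0318,"y": 0.0081,"z": 0.007,"fingers": 0.2},{"x": 0.0318,"y": 0.0081,"z": 0.007,"fingers": 0.2},{"x": 0.0318,"y": 0.0081,"z": 0.007,"fingers": 0.2},{"x": 0.0318,"y": 0.0081,"z": 0.007,"fingers": 0.2},{"x": 0.0318,"y": 0.0081,"z": 0.007,"fingers": 0.2},{"x": 0.0318,"y": 0.0081,"z": 0.007,"fingers": 0.2},{"x": 0.0318,"y": 0.0081,"z": 0.007,"fingers": 0.2}]'

```text
invalid input at $.increments[0]: expected keys ax, ay, az, x, y, z, fingers
```

```bash
python3 - <<'E'
from h import *
s=observe();print(s["time_s"],s["joints"],s["width"],s["contact_force"])
delta([.3363,-.3188,.054],-10)
p,w=cloud("wrist");save("w1",p)
m=(p[...,0]>90)&(abs(w[...,2]-.057)<.012)&(abs(w[...,0]-.336)<.05)&(abs(w[...,1]+.319)<.07)&(p.max(-1).astype(int)-p.min(-1)<40)
q=w[m];print(len(q));e=np.array([.9848,-.1736]);f=np.array([.1736,.9848]);H=np.array([.5057,-.3487])
if len(q):
    a=(q[:,:2]-H)@e;b=(q[:,:2]-H)@f;k=abs(b)<.035
    print(np.percentile(a[k],[2,10,25,50,75,90,98]),np.percentile(b,[1,99]),np.percentile(q[k,2],[50,98]))
E
```

```text
0.1 [ 1.21300184  0.46829371 -0.01160221  1.6035434   0.00602419  1.07140575
 -0.0563266 ] 1.0016434964168117 [-0.37781712  0.24029294  1.35583323]
turn(deg,tool) [-9.000e-02 -4.000e-02 -6.197e+01] shift in final tool axes [0.3177 0.0813 0.1784]
0
```

View pics/w1.png

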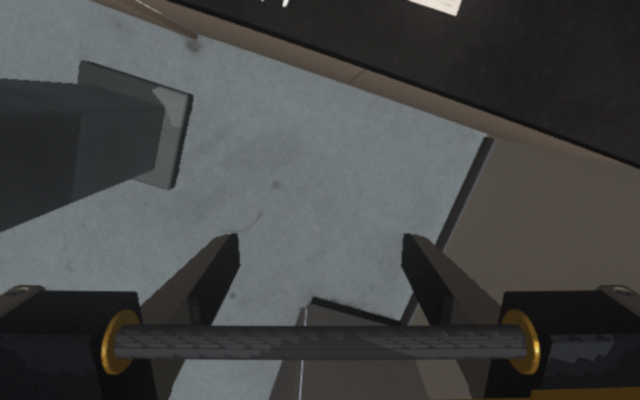

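The arm did not move, because each row needs all seven keys. The wrist view shows only the floor and the bench edge.

>>> arm_command --increments '[{"ax": 0,"ay": 0,"az": -6.9,"x": 0,"y": 0,"z": 0,"fingers": 0.2},{"ax": 0,"ay": 0,"az": -6.9,"x": 0,"y": 0,"z": 0,"fingers": 0.2},{"ax": 0,"ay": 0,"az": -6.9,"x": 0,"y": 0,"z": 0,"fingers": 0.2},{"ax": 0,"ay": 0,"az": -6.9,"x": 0,"y": 0,"z": 0,"fingers": 0.2},{"ax": 0,"ay": 0,"az": -6.9,"x": 0,"y": 0,"z": 0,"fingers": 0.2},{"ax": 0,"ay": 0,"az": -6.9,"x": 0,"y": 0,"z": 0,"fingers": 0.2},{"ax": 0,"ay": 0,"az": -6.9,"x": 0,"y": 0,"z": 0,"fingers": 0.2},{"ax": 0,"ay": 0,"az": -6.9,"x": 0,"y": 0,"z": 0,"fingers": 0.2},{"ax": 0,"ay": 0,"az": -6.8,"x": 0,"y": 0,"z": 0,"fingers": 0.2}]' --newtons 20

```text
time_s: 0.9
tool_pos: [0.2011, -0.6179, 0.2142]
ee_rot: [0.764, 0.645, 0.0, -0.0]
contact_force: [1.2, 0.2, -0.5]
width: 0.406
grip_force: 0.0
```

>>> arm_command --increments '[{"ax": 0,"ay": 0,"az": 0,"x": 0.0318,"y": 0.0081,"z": 0.007,"fingers": 0.2},{"ax": 0,"ay": 0,"az": 0,"x": 0.0318,"y": 0.0081,"z": 0.007,"fingers": 0.2},{"ax": 0,"ay": 0,"az": 0,"x": 0.0318,"y": 0.0081,"z": 0.007,"fingers": 0.2},{"ax": 0,"ay": 0,"az": 0,"x": 0.0318,"y": 0.0081,"z": 0.007,"fingers": 0.2},{"ax": 0,"ay": 0,"az": 0,"x": 0.0318,"y": 0.0081,"z": 0.007,"fingers": 0.2},{"ax": 0,"ay": 0,"az": 0,"x": 0.0318,"y": 0.0081,"z": 0.007,"fingers": 0.2},{"ax": 0,"ay": 0,"az": 0,"x": 0.0318,"y": 0.0081,"z": 0.007,"fingers": 0.2},{"ax": 0,"ay": 0,"az": 0,"x": 0.0318,"y": 0.0081,"z": 0.007,"fingers": 0.2},{"ax": 0,"ay": 0,"az": 0,"x": 0.0318,"y": 0.0081,"z": 0.007,"fingers": 0.2},{"ax": 0,"ay": 0,"az": 0,"x": 0.0318,"y": 0.0081,"z": 0.007,"fingers": 0.2}]'

```text
time_s: 1.73
tool_pos: [0.3363, -0.3174, 0.1443]
ee_rot: [0.766, 0.643, -0.0, 0.0]
contact_force: [1.1, 0.3, -0.5]
width: 0.396
grip_force: 0.0
```

```bash
python3 - <<'E'
from h import *
s=observe();print(s["time_s"],s["joints"],s["width"],s["contact_force"])
delta([.3363,-.3188,.054],-10)
p,w=cloud("wrist");save("w2",p)
m=(abs(w[...,2]-.057)<.012)&(abs(w[...,0]-.336)<.05)&(abs(w[...,1]+.319)<.07)
q=w[m];print(len(q));e=np.array([.9848,-.1736]);f=np.array([.1736,.9848]);H=np.array([.5057,-.3487])
if len(q):
    a=(q[:,:2]-H)@e;b=(q[:,:2]-H)@f;k=(abs(b)<.035)&(a<-.15)
    print(np.percentile(a[k],[2,10,25,50,75,90,98]),np.percentile(b,[1,99]),np.percentile(q[k,2],[50,98]))
E
```

```text
1.7333 [ 1.01192774  0.2810729  -0.37455947  2.0913513   0.14324581  0.79276595
  0.37566278] 0.39592322017843923 [ 1.07121835  0.28282343 -0.49459311]
turn(deg,tool) [0.   0.01 0.02] shift in final tool axes [-0.0014  0.0003  0.109 ]
2809
[-0.17653963 -0.17570066 -0.17436311 -0.17232287 -0.16982603 -0.16818166
 -0.16732671] [-0.0470311  0.0578047] [0.0575497  0.05933969]
```

View pics/w2.png

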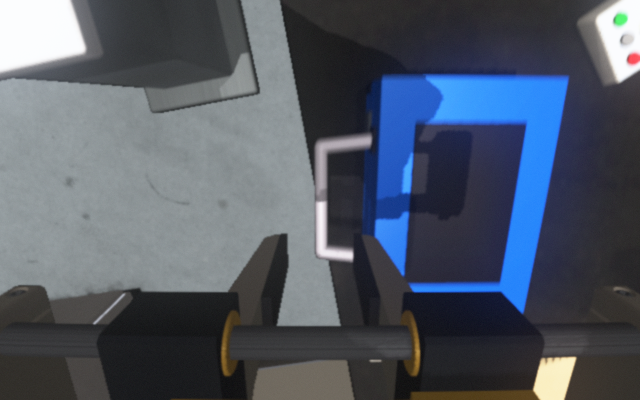

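>>> arm_command --increments '[{"ax": 0,"ay": 0,"az": 0,"x": 0,"y": 0,"z": 0.02,"fingers": 0.3},{"ax": 0,"ay": 0,"az": 0,"x": 0,"y": 0,"z": 0.02,"fingers": 0.3},{"ax": 0,"ay": 0,"az": 0,"x": 0,"y": 0,"z": 0.02,"fingers": 0.3},{"ax": 0,"ay": 0,"az": 0,"x": 0,"y": 0,"z": 0.02,"fingers": 0.3},{"ax": 0,"ay": 0,"az": 0,"x": 0,"y": 0,"z": 0.02,"fingers": 0.3},{"ax": 0,"ay": 0,"az": 0,"x": 0,"y": 0,"z": 0.009,"fingers": 0.3},{"ax": 0,"ay": 0,"az": 0,"x": 0,"y": 0,"z": 0,"fingers": 1},{"ax": 0,"ay": 0,"az": 0,"x": 0,"y": 0,"z": 0,"fingers": 1},{"ax": 0,"ay": 0,"az": 0,"x": 0,"y": 0,"z": 0,"fingers": 1},{"ax": 0,"ay": 0,"az": 0,"x": 0,"y": 0,"z": 0,"fingers": 1}]' --newtons 15

```text
time_s: 2.62
tool_pos: [0.3359, -0.3193, 0.0365]
ee_rot: [0.766, 0.643, -0.0, 0.0]
contact_force: [-0.5, 0.1, 1.6]
width: 0.102
grip_force: 15.0
```

```bash
python3 - <<'E'
import numpy as np
t=np.arange(0,1.651,.055);x=-.172*np.cos(t)+.014*np.sin(t);z=.172*np.sin(t)+.014*np.cos(t)
print(np.round(np.c_[t[1:],np.diff(x),-np.diff(z)],4))
E
```

```text
[[ 5.500e-02  1.000e-03 -9.400e-03]
 [ 1.100e-01  1.500e-03 -9.400e-03]
 [ 1.650e-01  2.100e-03 -9.300e-03]
 [ 2.200e-01  2.600e-03 -9.100e-03]
 [ 2.750e-01  3.100e-03 -9.000e-03]
 [ 3.300e-01  3.600e-03 -8.800e-03]
 [ 3.850e-01  4.000e-03 -8.600e-03]
 [ 4.400e-01  4.500e-03 -8.400e-03]
 [ 4.950e-01  4.900e-03 -8.100e-03]
 [ 5.500e-01  5.400e-03 -7.800e-03]
 [ 6.050e-01  5.800e-03 -7.500e-03]
 [ 6.600e-01  6.200e-03 -7.200e-03]
 [ 7.150e-01  6.600e-03 -6.800e-03]
 [ 7.700e-01  7.000e-03 -6.400e-03]
 [ 8.250e-01  7.300e-03 -6.100e-03]
 [ 8.800e-01  7.600e-03 -5.600e-03]
 [ 9.350e-01  7.900e-03 -5.200e-03]
 [ 9.900e-01  8.200e-03 -4.800e-03]
 [ 1.045e+00  8.500e-03 -4.300e-03]
 [ 1.100e+00  8.700e-03 -3.800e-03]
 [ 1.155e+00  8.900e-03 -3.400e-03]
 [ 1.210e+00  9.000e-03 -2.900e-03]
 [ 1.265e+00  9.200e-03 -2.400e-03]
 [ 1.320e+00  9.300e-03 -1.900e-03]
 [ 1.375e+00  9.400e-03 -1.300e-03]
 [ 1.430e+00  9.500e-03 -8.000e-04]
 [ 1.485e+00  9.500e-03 -3.000e-04]
 [ 1.540e+00  9.500e-03  2.000e-04]
 [ 1.595e+00  9.500e-03  7.000e-04]
 [ 1.650e+00  9.400e-03  1.300e-03]]
```

>>> arm_command --increments '[{"ax": 0,"ay": 0,"az": 0,"x": 0,"y": 0.001,"z": -0.0094,"fingers": 1},{"ax": 0,"ay": 0,"az": 0,"x": 0,"y": 0.0015,"z": -0.0094,"fingers": 1},{"ax": 0,"ay": 0,"az": 0,"x": 0,"y": 0.0021,"z": -0.0093,"fingers": 1},{"ax": 0,"ay": 0,"az": 0,"x": 0,"y": 0.0026,"z": -0.0091,"fingers": 1},{"ax": 0,"ay": 0,"az": 0,"x": 0,"y": 0.0031,"z": -0.009,"fingers": 1},{"ax": 0,"ay": 0,"az": 0,"x": 0,"y": 0.0036,"z": -0.0088,"fingers": 1},{"ax": 0,"ay": 0,"az": 0,"x": 0,"y": 0.004,"z": -0.0086,"fingers": 1},{"ax": 0,"ay": 0,"az": 0,"x": 0,"y": 0.0045,"z": -0.0084,"fingers": 1},{"ax": 0,"ay": 0,"az": 0,"x": 0,"y": 0.0049,"z": -0.0081,"fingers": 1},{"ax": 0,"ay": 0,"az": 0,"x": 0,"y": 0.0054,"z": -0.0078,"fingers": 1}]'

```text
time_s: 3.45
tool_pos: [0.3664, -0.3245, 0.1242]
ee_rot: [0.766, 0.643, -0.001, -0.002]
contact_force: [-7.8, -1.5, 2.6]
width: 0.097
grip_force: 15.0
```

>>> arm_command --increments '[{"ax": 0,"ay": 0,"az": 0,"x": 0,"y": 0.0058,"z": -0.0075,"fingers": 1},{"ax": 0,"ay": 0,"az": 0,"x": 0,"y": 0.0062,"z": -0.0072,"fingers": 1},{"ax": 0,"ay": 0,"az": 0,"x": 0,"y": 0.0066,"z": -0.0068,"fingers": 1},{"ax": 0,"ay": 0,"az": 0,"x": 0,"y": 0.007,"z": -0.0064,"fingers": 1},{"ax": 0,"ay": 0,"az": 0,"x": 0,"y": 0.0073,"z": -0.0061,"fingers": 1},{"ax": 0,"ay": 0,"az": 0,"x": 0,"y": 0.0076,"z": -0.0056,"fingers": 1},{"ax": 0,"ay": 0,"az": 0,"x": 0,"y": 0.0079,"z": -0.0052,"fingers": 1},{"ax": 0,"ay": 0,"az": 0,"x": 0,"y": 0.0082,"z": -0.0048,"fingers": 1},{"ax": 0,"ay": 0,"az": 0,"x": 0,"y": 0.0085,"z": -0.0043,"fingers": 1},{"ax": 0,"ay": 0,"az": 0,"x": 0,"y": 0.0087,"z": -0.0038,"fingers": 1}]'

```text
time_s: 4.28
tool_pos: [0.4416, -0.3375, 0.1838]
ee_rot: [0.766, 0.643, -0.0, 0.001]
contact_force: [-3.8, 0.0, 7.9]
width: 0.102
grip_force: 15.0
```

>>> arm_command --increments '[{"ax": 0,"ay": 0,"az": 0,"x": 0,"y": 0.0089,"z": -0.0034,"fingers": 1},{"ax": 0,"ay": 0,"az": 0,"x": 0,"y": 0.009,"z": -0.0029,"fingers": 1},{"ax": 0,"ay": 0,"az": 0,"x": 0,"y": 0.0092,"z": -0.0024,"fingers": 1},{"ax": 0,"ay": 0,"az": 0,"x": 0,"y": 0.0093,"z": -0.0019,"fingers": 1},{"ax": 0,"ay": 0,"az": 0,"x": 0,"y": 0.0094,"z": -0.0013,"fingers": 1},{"ax": 0,"ay": 0,"az": 0,"x": 0,"y": 0.0095,"z": -0.0008,"fingers": 1},{"ax": 0,"ay": 0,"az": 0,"x": 0,"y": 0.0095,"z": -0.0003,"fingers": 1},{"ax": 0,"ay": 0,"az": 0,"x": 0,"y": 0.0095,"z": 0.0002,"fingers": 1},{"ax": 0,"ay": 0,"az": 0,"x": 0,"y": 0.0095,"z": 0.0007,"fingers": 1}]'

```text
time_s: 5.03
tool_pos: [0.5247, -0.3517, 0.1931]
ee_rot: [0.766, 0.643, 0.0, 0.0]
contact_force: [0.1, -1.1, 1.6]
width: 0.102
grip_force: 15.0
```

>>> arm_command --increments '[{"ax": 0,"ay": 0,"az": 0,"x": 0,"y": 0,"z": 0,"fingers": -0.6},{"ax": 0,"ay": 0,"az": 0,"x": 0,"y": 0.004,"z": -0.005,"fingers": -0.6},{"ax": 0,"ay": 0,"az": 0,"x": 0,"y": 0.004,"z": -0.02,"fingers": -0.6},{"ax": 0,"ay": 0,"az": 0,"x": 0,"y": 0,"z": -0.03,"fingers": -0.6},{"ax": 0,"ay": 0,"az": 0,"x": 0,"y": 0,"z": -0.03,"fingers": -0.6},{"ax": 0,"ay": 0,"az": 0,"x": 0,"y": -0.03,"z": -0.01,"fingers": -0.6},{"ax": 0,"ay": 0,"az": 0,"x": 0,"y": -0.04,"z": 0,"fingers": -0.3},{"ax": 0,"ay": 0,"az": 0,"x": 0,"y": -0.04,"z": 0,"fingers": -0.3},{"ax": 0,"ay": 0,"az": 0,"x": 0,"y": -0.03,"z": 0,"fingers": -0.3},{"ax": 0,"ay": 0,"az": 0,"x": 0,"y": 0,"z": 0,"fingers": -0.3}]'

```text
time_s: 5.87
tool_pos: [0.3876, -0.3288, 0.2882]
ee_rot: [0.767, 0.641, -0.002, -0.001]
contact_force: [-0.4, 0.6, -1.0]
width: 0.647
grip_force: 0.0
```

>>> arm_command --increments '[{"ax": 0,"ay": 0,"az": 7,"x": 0,"y": 0,"z": 0,"fingers": -0.3},{"ax": 0,"ay": 0,"az": 7,"x": 0,"y": 0,"z": 0,"fingers": -0.3},{"ax": 0,"ay": 0,"az": 7,"x": 0,"y": 0,"z": 0,"fingers": -0.3},{"ax": 0,"ay": 0,"az": 7,"x": 0,"y": 0,"z": 0,"fingers": -0.3},{"ax": 0,"ay": 0,"az": 7,"x": 0,"y": 0,"z": 0,"fingers": -0.3},{"ax": 0,"ay": 0,"az": 7,"x": 0,"y": 0,"z": 0,"fingers": -0.3},{"ax": 0,"ay": 0,"az": 7,"x": 0,"y": 0,"z": 0,"fingers": -0.3},{"ax": 0,"ay": 0,"az": 7,"x": 0,"y": 0,"z": 0,"fingers": -0.3},{"ax": 0,"ay": 0,"az": 7,"x": 0,"y": 0,"z": 0,"fingers": -0.3},{"ax": 0,"ay": 0,"az": 7,"x": 0,"y": 0,"z": 0,"fingers": -0.3}]'

```text
time_s: 6.7
tool_pos: [0.3938, -0.3287, 0.2881]
ee_rot: [0.996, 0.085, -0.0, -0.0]
contact_force: [1.2, -0.6, 0.1]
width: 0.651
grip_force: 0.0
```

```bash
python3 - <<'E'
from h import *
s=observe();print(s["time_s"],s["joints"],s["tool_pos"],s["width"])
P=[]
for n in ("wrist","top","side"):
    p,w=cloud(n); np.savez(n+"1.npz",p=p,w=w);P.append(p)
im=np.vstack([P[0],np.hstack([P[1][100:300,300:620],P[2][80:280,300:620]])])
save("c1",im)
E
```

```text
6.7 [ 0.85402717  0.17985946 -0.25310331  1.83428846  0.04906118  1.13416096
 -0.81740082] [ 0.39380955 -0.32867279  0.28806777] 0.6509078044736423
```

View pics/c1.png

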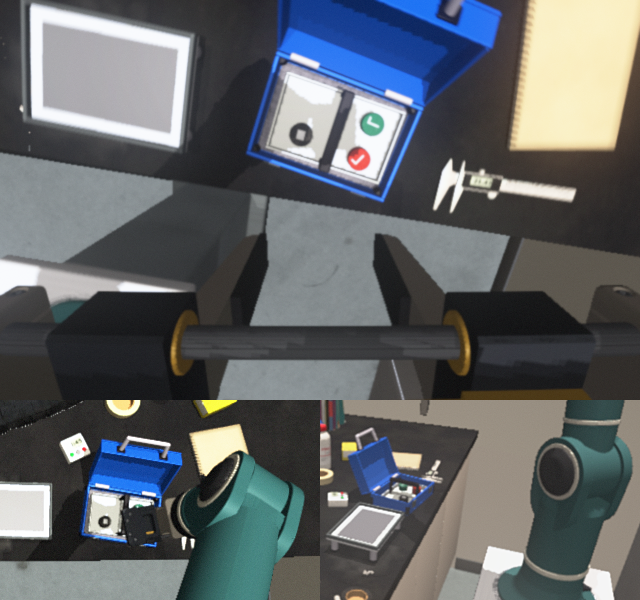

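The lid is open at its stop. The wrist view shows the handle from about (345,93) to (325,170), with the black puck at (300,133), green at (371,124) and red at (358,158). I'll measure the handle and the tray outline.

```bash
python3 - <<'E'
from h import *
d=np.load("wrist1.npz");p=d["p"].astype(int);w=d["w"]
v,u=np.mgrid[0:400,0:640];box=(u>285)&(u<400)&(v>75)&(v<190)
e=np.array([.9848,-.1736]);f=np.array([.1736,.9848]);C=np.array([.4417,-.3374])
a=(w[...,:2]-C)@e;b=(w[...,:2]-C)@f
m=box&(w[...,2]>.052)&(w[...,2]<.075)&(abs(a)<.052)&(abs(b)<.06)
q=w[m];print(len(q),"handle z",np.percentile(q[:,2],[2,50,98]))
c,s,an=cv2.minAreaRect((q[:,:2]*1000).astype(np.float32));print(c,s,an)
for lo in np.arange(-.055,.055,.015):
    k=m&(a>=lo)&(a<lo+.015)
    if k.sum():print(round(lo,3),k.sum(),np.percentile(b[k],[3,50,97]).round(4))
print("a range",np.percentile(a[m],[1,99]))
# tray rim: white, z 0.02..0.03
m=(u>240)&(u<440)&(v>50)&(v<205)&(p.min(-1)>150)&(w[...,2]>.003)&(w[...,2]<.035)&(abs(a)<.06)&(abs(b)<.09)
q=w[m];print("white",cv2.minAreaRect((q[:,:2]*1000).astype(np.float32)),np.percentile(q[:,2],[5,50,95]))
for n,(x,y) in dict(black=(300,133),green=(371,124),red=(358,158)).items():print(n,w[y,x],a[y,x],b[y,x])
delta([*np.array(c)/1000,.16],-100)
E
```

```text
997 handle z [0.05810612 0.06206849 0.06384792]
(441.90203857421875, -337.9788513183594) (13.906458854675293, 98.8267593383789) 81.5662841796875
-0.055 78 [-0.0082 -0.002   0.0045]
-0.04 142 [-0.0079 -0.0013  0.0051]
-0.025 148 [-0.0076 -0.0009  0.0055]
-0.01 152 [-0.007  -0.0005  0.006 ]
0.005 157 [-0.0066  0.0001  0.0064]
0.02 160 [-0.0064  0.0003  0.0067]
0.035 160 [-0.0058  0.0008  0.0073]
a range [-0.04743907  0.04861817]
white ((441.6866149902344, -336.09649658203125), (175.52252197265625, 116.34370422363281), 79.96112823486328) [0.00504777 0.00744305 0.02188824]
black [ 0.43039836 -0.29486446  0.02519287] -0.01851402068655031 0.0399270359149485
green [ 0.45706371 -0.382814    0.02613212] 0.023014050972364714 -0.04205656308919211
red [ 0.41149303 -0.37486292  0.02788271] -0.023244258251227966 -0.042137418031045495
turn(deg,tool) [-3.000e-02  1.000e-02  2.023e+01] shift in final tool axes [0.049  0.0008 0.1468]
```

>>> arm_command --increments '[{"ax": 0,"ay": 0,"az": 6.2,"x": 0,"y": 0,"z": 0,"fingers": -0.3},{"ax": 0,"ay": 0,"az": 6.2,"x": 0,"y": 0,"z": 0,"fingers": -0.3},{"ax": 0,"ay": 0,"az": 6.2,"x": 0,"y": 0,"z": 0,"fingers": -0.3},{"ax": 0,"ay": 0,"az": 0,"x": 0.025,"y": 0.001,"z": 0.03,"fingers": -0.3},{"ax": 0,"ay": 0,"az": 0,"x": 0.024,"y": 0.001,"z": 0.03,"fingers": -0.3},{"ax": 0,"ay": 0,"az": 0,"x": 0,"y": 0,"z": 0.03,"fingers": -0.3},{"ax": 0,"ay": 0,"az": 0,"x": 0,"y": 0,"z": 0.03,"fingers": -0.3},{"ax": 0,"ay": 0,"az": 0,"x": 0,"y": 0,"z": 0.03,"fingers": -0.3},{"ax": 0,"ay": 0,"az": 0,"x": 0,"y": 0,"z": 0.02,"fingers": -0.3},{"ax": 0,"ay": 0,"az": 0,"x": 0,"y": 0,"z": 0,"fingers": -0.3}]' --newtons 35

```text
time_s: 7.68
tool_pos: [0.4391, -0.3362, 0.1138]
ee_rot: [0.997, -0.073, -0.004, -0.002]
contact_force: [-0.3, 0.7, -0.1]
width: 0.654
grip_force: 0.0
```

```bash
python3 - <<'E'
from h import *
s=observe();print(s["joints"])
delta([.4419,-.338,.057],-98.4)
p,w=cloud("wrist");save("w3",p)
E
```

```text
[ 0.75999343  0.45132646 -0.20855447  1.90655783  0.12434667  0.80484752
 -1.23236224]
turn(deg,tool) [-0.25  0.43  0.03] shift in final tool axes [0.0031 0.0013 0.0755]
```

View pics/w3.png

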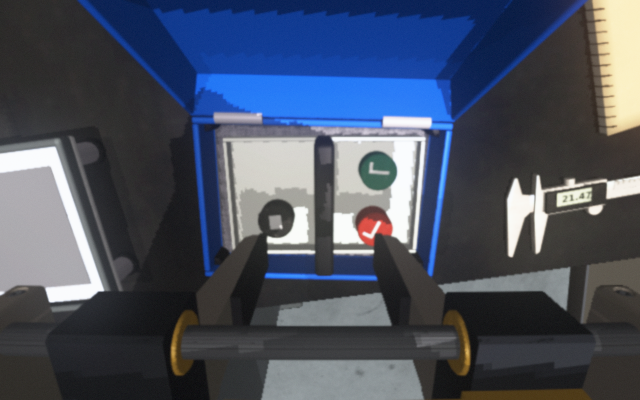

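The handle stands upright in the view at x≈324, centred between the fingers. I descend and grip.

>>> arm_command --increments '[{"ax": 0,"ay": 0,"az": 0,"x": 0.002,"y": 0.001,"z": 0.02,"fingers": -0.3},{"ax": 0,"ay": 0,"az": 0,"x": 0,"y": 0,"z": 0.02,"fingers": -0.3},{"ax": 0,"ay": 0,"az": 0,"x": 0,"y": 0,"z": 0.02,"fingers": -0.3},{"ax": 0,"ay": 0,"az": 0,"x": 0,"y": 0,"z": 0.014,"fingers": -0.3},{"ax": 0,"ay": 0,"az": 0,"x": 0,"y": 0,"z": 0,"fingers": -0.3},{"ax": 0,"ay": 0,"az": 0,"x": 0,"y": 0,"z": 0,"fingers": 0.4},{"ax": 0,"ay": 0,"az": 0,"x": 0,"y": 0,"z": 0,"fingers": 0.6},{"ax": 0,"ay": 0,"az": 0,"x": 0,"y": 0,"z": 0,"fingers": 1},{"ax": 0,"ay": 0,"az": 0,"x": 0,"y": 0,"z": 0,"fingers": 1},{"ax": 0,"ay": 0,"az": 0,"x": 0,"y": 0,"z": 0,"fingers": 1}]'

```text
time_s: 8.57
tool_pos: [0.444, -0.34, 0.0453]
ee_rot: [0.997, -0.075, 0.001, 0.001]
contact_force: [-0.6, 0.1, -0.7]
width: 0.305
grip_force: 0.0
```

>>> arm_command --increments '[{"ax": 0,"ay": 0,"az": 0,"x": 0,"y": 0,"z": -0.002,"fingers": 1},{"ax": 0,"ay": 0,"az": 0,"x": 0,"y": 0,"z": -0.004,"fingers": 1},{"ax": 0,"ay": 0,"az": 0,"x": 0,"y": 0,"z": -0.006,"fingers": 1},{"ax": 0,"ay": 0,"az": 0,"x": 0,"y": 0,"z": -0.008,"fingers": 1},{"ax": 0,"ay": 0,"az": 0,"x": 0,"y": 0,"z": -0.01,"fingers": 1},{"ax": 0,"ay": 0,"az": 0,"x": 0,"y": 0,"z": -0.01,"fingers": 1},{"ax": 0,"ay": 0,"az": 0,"x": 0,"y": 0,"z": -0.01,"fingers": 1},{"ax": 0,"ay": 0,"az": 0,"x": 0,"y": 0,"z": -0.01,"fingers": 1},{"ax": 0,"ay": 0,"az": 0,"x": 0,"y": 0,"z": -0.008,"fingers": 1},{"ax": 0,"ay": 0,"az": 0,"x": 0,"y": 0,"z": -0.004,"fingers": 1}]'

```text
time_s: 9.4
tool_pos: [0.444, -0.34, 0.118]
ee_rot: [0.997, -0.075, 0.001, 0.001]
contact_force: [0.7, 0.6, -1.9]
width: 0.148
grip_force: 35.0
```

```bash
python3 - <<'E'
from h import *
s=observe();print(s["tool_pos"],s["contact_force"],s["moment"])
p,w=cloud("wrist");p2,w2=cloud("side")
v,u=np.mgrid[0:400,0:640]
m=(u>300)&(u<350)&(v>100)&(v<285)&(p.max(-1)<90)&(w[...,2]>.05)&(w[...,2]<.2)
print("handle top z",np.nanpercentile(w[m],[2,50,90,98],axis=0))
save("c4",np.vstack([p[80:330],cv2.resize(p2[120:220,320:480],(640,350)[::1])]))
np.savez("wrist4.npz",p=p,w=w)
E
```

```text
[ 0.4440444  -0.3399869   0.11799938] [ 0.69444246  0.62435293 -1.91210671] [ 0.06758483 -0.04608903  0.00557529]
handle top z [[ 0.43141942 -0.35293162  0.10025913]
 [ 0.45587971 -0.342822    0.12928593]
 [ 0.48958845 -0.33332947  0.15121133]
 [ 0.49269372 -0.33138729  0.16749178]]
```

View pics/c4.png

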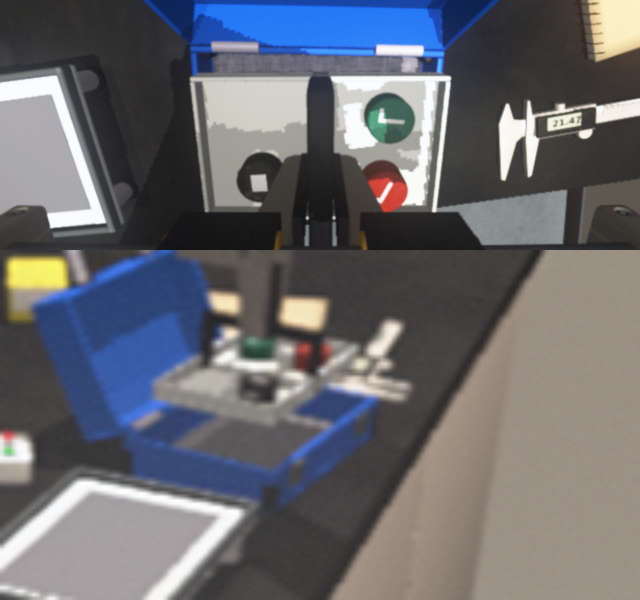

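```bash
python3 - <<'E'
from h import *
d=np.load("wrist4.npz");p=d["p"].astype(int);w=d["w"]
v,u=np.mgrid[0:400,0:640]
# tray interior floor, both halves (crop rows were offset by 80)
m=((u>215)&(u<305)&(v>165)&(v<225)|(u>340)&(u<435)&(v>165)&(v<280))&(p.min(-1)>130)
q=w[m];q=q[np.isfinite(q).all(1)]
for _ in range(3):
    A=np.c_[q[:,:2]-[.44,-.338],np.ones(len(q))];s=np.linalg.lstsq(A,q[:,2],rcond=None)[0];r=abs(A@s-q[:,2]);q=q[r<3*np.median(r)+.001]
print(len(q),"slopes,z",s,"resid",np.median(r))
m=(u>180)&(u<460)&(v>140)&(v<310)&(p.min(-1)>110)&(w[...,2]>.06)&(w[...,2]<.105)
q=w[m];print(cv2.minAreaRect((q[:,:2]*1000).astype(np.float32)))
st=observe()["tool_pos"];a=np.radians(-2)
print(st);delta([.4557+.0024*np.cos(a),-.0597+.0024*np.sin(a),.16+.0187-.0187],-92)
E
```

```text
11107 slopes,z [ 0.00200866 -0.00146466  0.07433084] resid 0.0004261229807366318
((442.9496154785156, -338.584716796875), (160.35243225097656, 100.72766876220703), 81.45275115966797)
[ 0.44390393 -0.3399281   0.11731262]
turn(deg,tool) [ 0.06 -0.08 -6.57] shift in final tool axes [ 0.0044 -0.2805 -0.024 ]
```

>>> arm_command --increments '[{"ax": 0,"ay": 0,"az": 0,"x": 0,"y": 0,"z": -0.005,"fingers": 1},{"ax": 0,"ay": 0,"az": -0.6,"x": 0,"y": 0,"z": -0.01,"fingers": 1},{"ax": 0,"ay": 0,"az": -1.2,"x": 0,"y": 0,"z": -0.01,"fingers": 1},{"ax": 0,"ay": 0,"az": -1.5,"x": 0,"y": 0,"z": -0.01,"fingers": 1},{"ax": 0,"ay": 0,"az": -1.5,"x": 0,"y": -0.002,"z": -0.005,"fingers": 1},{"ax": 0,"ay": 0,"az": -1.2,"x": 0,"y": -0.004,"z": 0,"fingers": 1},{"ax": 0,"ay": 0,"az": -0.6,"x": 0,"y": -0.006,"z": 0,"fingers": 1},{"ax": 0,"ay": 0,"az": 0,"x": 0,"y": -0.008,"z": 0,"fingers": 1},{"ax": 0,"ay": 0,"az": 0,"x": 0,"y": -0.01,"z": 0,"fingers": 1},{"ax": 0,"ay": 0,"az": 0,"x": 0,"y": -0.012,"z": 0,"fingers": 1}]' --newtons 45

```text
time_s: 10.33
tool_pos: [0.4448, -0.2964, 0.1557]
ee_rot: [1.0, -0.017, -0.0, -0.0]
contact_force: [-0.1, -0.3, -2.3]
width: 0.147
grip_force: 45.0
```

>>> arm_command --increments '[{"ax": 0,"ay": 0,"az": 0,"x": 0,"y": -0.014,"z": 0,"fingers": 1},{"ax": 0,"ay": 0,"az": 0,"x": 0,"y": -0.015,"z": 0,"fingers": 1},{"ax": 0,"ay": 0,"az": 0,"x": 0,"y": -0.015,"z": 0,"fingers": 1},{"ax": 0,"ay": 0,"az": 0,"x": 0,"y": -0.015,"z": 0,"fingers": 1},{"ax": 0,"ay": 0,"az": 0,"x": 0,"y": -0.015,"z": 0,"fingers": 1},{"ax": 0,"ay": 0,"az": 0,"x": 0,"y": -0.015,"z": 0,"fingers": 1},{"ax": 0,"ay": 0,"az": 0,"x": 0,"y": -0.015,"z": 0,"fingers": 1},{"ax": 0,"ay": 0,"az": 0,"x": 0,"y": -0.015,"z": 0,"fingers": 1},{"ax": 0,"ay": 0,"az": 0,"x": 0,"y": -0.015,"z": 0,"fingers": 1},{"ax": 0,"ay": 0,"az": 0,"x": 0,"y": -0.014,"z": 0,"fingers": 1}]'

```text
time_s: 11.17
tool_pos: [0.45, -0.1474, 0.1562]
ee_rot: [1.0, -0.016, -0.0, -0.0]
contact_force: [-0.3, 0.2, -1.8]
width: 0.147
grip_force: 45.0
```

>>> arm_command --increments '[{"ax": 0,"ay": 0,"az": 0,"x": 0.001,"y": -0.014,"z": 0,"fingers": 1},{"ax": 0,"ay": 0,"az": 0,"x": 0.001,"y": -0.014,"z": 0,"fingers": 1},{"ax": 0,"ay": 0,"az": 0,"x": 0.001,"y": -0.013,"z": 0,"fingers": 1},{"ax": 0,"ay": 0,"az": 0,"x": 0.001,"y": -0.012,"z": 0,"fingers": 1},{"ax": 0,"ay": 0,"az": 0,"x": 0,"y": -0.01,"z": 0,"fingers": 1},{"ax": 0,"ay": 0,"az": 0,"x": 0,"y": -0.01,"z": 0,"fingers": 1},{"ax": 0,"ay": 0,"az": 0,"x": 0,"y": -0.008,"z": 0,"fingers": 1},{"ax": 0,"ay": 0,"az": 0,"x": 0,"y": -0.006,"z": 0,"fingers": 1},{"ax": 0,"ay": 0,"az": 0,"x": 0,"y": -0.003,"z": 0,"fingers": 1},{"ax": 0,"ay": 0,"az": 0,"x": 0,"y": 0,"z": 0,"fingers": 1}]'

```text
time_s: 12.0
tool_pos: [0.4574, -0.0593, 0.1563]
ee_rot: [1.0, -0.017, 0.0, -0.0]
contact_force: [0.6, -0.3, -2.1]
width: 0.144
grip_force: 45.0
```

```bash
python3 - <<'E'
from h import *
s=observe();print(s["tool_pos"],s["joints"],s["width"])
delta([.4557+.0011,-.0597-.001,.1],-92)
p,w=cloud("wrist");save("c5",p);np.savez("wrist5.npz",p=p,w=w)
E
```

```text
[ 0.45736407 -0.05927104  0.1562659 ] [ 0.39618743  0.26120419 -0.3857359   2.08345633  0.13324125  0.81978785
 -1.67312924] 0.1437567356517695
turn(deg,tool) [-0.   -0.    0.08] shift in final tool axes [-0.0005  0.0014  0.075 ]
```

View pics/c5.png

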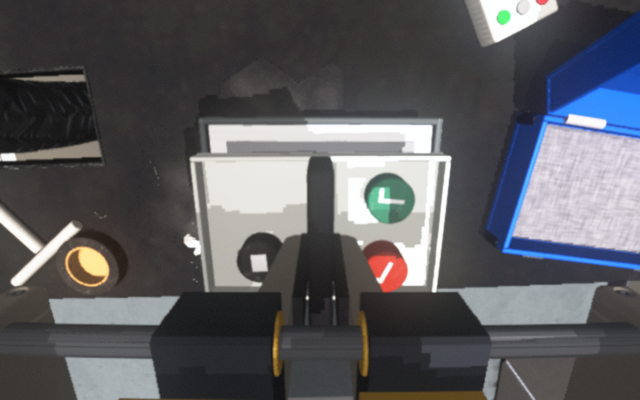

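The tray is level above the stand, with the three specimens in it and its edges parallel to the lip. I lower it.

>>> arm_command --increments '[{"ax": 0,"ay": 0,"az": 0,"x": 0,"y": 0.0014,"z": 0.005,"fingers": 1},{"ax": 0,"ay": 0,"az": 0,"x": 0,"y": 0,"z": 0.01,"fingers": 1},{"ax": 0,"ay": 0,"az": 0,"x": 0,"y": 0,"z": 0.01,"fingers": 1},{"ax": 0,"ay": 0,"az": 0,"x": 0,"y": 0,"z": 0.01,"fingers": 1},{"ax": 0,"ay": 0,"az": 0,"x": 0,"y": 0,"z": 0.01,"fingers": 1},{"ax": 0,"ay": 0,"az": 0,"x": 0,"y": 0,"z": 0.007,"fingers": 1},{"ax": 0,"ay": 0,"az": 0,"x": 0,"y": 0,"z": 0.005,"fingers": 1},{"ax": 0,"ay": 0,"az": 0,"x": 0,"y": 0,"z": 0.003,"fingers": 1},{"ax": 0,"ay": 0,"az": 0,"x": 0,"y": 0,"z": 0.002,"fingers": 1},{"ax": 0,"ay": 0,"az": 0,"x": 0,"y": 0,"z": 0,"fingers": 1}]'

```text
time_s: 12.88
tool_pos: [0.4573, -0.0612, 0.094]
ee_rot: [1.0, -0.017, -0.0, -0.0]
contact_force: [-0.2, 0.7, -3.2]
width: 0.148
grip_force: 45.0
```

>>> arm_command --increments '[{"ax": 0,"ay": 0,"az": 0,"x": 0,"y": 0,"z": 0.001,"fingers": 1},{"ax": 0,"ay": 0,"az": 0,"x": 0,"y": 0,"z": 0,"fingers": 1},{"ax": 0,"ay": 0,"az": 0,"x": 0,"y": 0,"z": 0.001,"fingers": 1},{"ax": 0,"ay": 0,"az": 0,"x": 0,"y": 0,"z": 0,"fingers": 1},{"ax": 0,"ay": 0,"az": 0,"x": 0,"y": 0,"z": 0,"fingers": 1}]'

```text
time_s: 13.3
tool_pos: [0.4574, -0.0613, 0.0924]
ee_rot: [1.0, -0.017, 0.0, 0.0]
contact_force: [-0.0, 0.2, -2.5]
width: 0.149
grip_force: 45.0
```

Not in contact yet, so I keep going in 1 mm steps.

>>> arm_command --increments '[{"ax": 0,"ay": 0,"az": 0,"x": 0,"y": 0,"z": 0.001,"fingers": 1},{"ax": 0,"ay": 0,"az": 0,"x": 0,"y": 0,"z": 0,"fingers": 1},{"ax": 0,"ay": 0,"az": 0,"x": 0,"y": 0,"z": 0,"fingers": 1}]'

```text
time_s: 13.55
tool_pos: [0.4573, -0.0613, 0.0912]
ee_rot: [1.0, -0.017, -0.0, 0.0]
contact_force: [0.1, -1.0, -2.5]
width: 0.142
grip_force: 45.0
```

>>> arm_command --increments '[{"ax": 0,"ay": 0,"az": 0,"x": 0,"y": 0,"z": 0.001,"fingers": 1},{"ax": 0,"ay": 0,"az": 0,"x": 0,"y": 0,"z": 0,"fingers": 1},{"ax": 0,"ay": 0,"az": 0,"x": 0,"y": 0,"z": 0,"fingers": 1}]'

```text
time_s: 13.8
tool_pos: [0.4574, -0.0613, 0.091]
ee_rot: [1.0, -0.017, 0.0, 0.0]
contact_force: [-3.1, -0.3, 6.4]
width: 0.147
grip_force: 45.0
```

It is in contact now (+6.4 N). I release and retreat upward.

>>> arm_command --increments '[{"ax": 0,"ay": 0,"az": 0,"x": 0,"y": 0,"z": -0.0005,"fingers": 0.6},{"ax": 0,"ay": 0,"az": 0,"x": 0,"y": 0,"z": 0,"fingers": 0.3},{"ax": 0,"ay": 0,"az": 0,"x": 0,"y": 0,"z": 0,"fingers": 0.0},{"ax": 0,"ay": 0,"az": 0,"x": 0,"y": 0,"z": 0,"fingers": -0.2},{"ax": 0,"ay": 0,"az": 0,"x": 0,"y": 0,"z": 0,"fingers": -0.2},{"ax": 0,"ay": 0,"az": 0,"x": 0,"y": 0,"z": 0,"fingers": -0.2},{"ax": 0,"ay": 0,"az": 0,"x": 0,"y": 0,"z": 0,"fingers": -0.2}]'

```text
time_s: 14.38
tool_pos: [0.4573, -0.0613, 0.0907]
ee_rot: [1.0, -0.017, -0.0, 0.0]
contact_force: [-0.3, 0.1, -1.0]
width: 0.599
grip_force: 0.0
```

>>> arm_command --increments '[{"ax": 0,"ay": 0,"az": 0,"x": 0,"y": 0,"z": -0.01,"fingers": -0.2},{"ax": 0,"ay": 0,"az": 0,"x": 0,"y": 0,"z": -0.02,"fingers": -0.2},{"ax": 0,"ay": 0,"az": 0,"x": 0,"y": 0,"z": -0.02,"fingers": -0.2},{"ax": 0,"ay": 0,"az": 0,"x": 0,"y": 0,"z": -0.025,"fingers": -0.2},{"ax": 0,"ay": 0,"az": 0,"x": 0,"y": 0,"z": -0.025,"fingers": -0.2},{"ax": 0,"ay": 0,"az": 0,"x": 0,"y": 0,"z": -0.025,"fingers": -0.2},{"ax": 0,"ay": 0,"az": 0,"x": 0,"y": 0,"z": -0.02,"fingers": -0.2},{"ax": 0,"ay": 0,"az": 0,"x": 0,"y": 0,"z": -0.005,"fingers": -0.2},{"ax": 0,"ay": 0,"az": 0,"x": 0,"y": 0,"z": 0,"fingers": -0.2},{"ax": 0,"ay": 0,"az": 0,"x": 0,"y": 0,"z": 0,"fingers": -0.2}]'

```text
time_s: 15.22
tool_pos: [0.4568, -0.0613, 0.2404]
ee_rot: [1.0, -0.017, -0.0, 0.0]
contact_force: [-1.6, 0.2, -0.3]
width: 0.603
grip_force: 0.0
```

```bash
python3 - <<'E'
from h import *
s=observe();print(s["time_s"],s["tool_pos"],s["joint_vel"].round(3),s["contact_force"])
p,w=cloud("wrist");p2,w2=cloud("side");save("c6",np.vstack([p,np.hstack([p2[120:320,280:600],np.zeros((200,320,3),np.uint8)])]))
v,u=np.mgrid[0:400,0:640]
m=(u>150)&(u<480)&(v>60)&(v<300)&(p.min(-1)>110)&(w[...,2]>.058)&(w[...,2]<.08)
q=w[m];print(cv2.minAreaRect((q[:,:2]*1000).astype(np.float32)),np.percentile(q[:,2],[5,50,95]))
m=(abs(w[...,0]-.4557)<.04)&(abs(w[...,1]+.0597)<.06)&(p.min(-1)>130)&(w[...,2]<.053)&(w[...,2]>.04)
print("floor z",np.percentile(w[m][:,2],[10,50,90]))
E
```

```text
15.2167 [ 0.45684937 -0.06130747  0.24040342] [-0.003  0.023  0.002  0.018  0.    -0.001 -0.001] [-1.59046686  0.23330753 -0.29452574]
((456.2803039550781, -60.68828582763672), (160.52383422851562, 99.50862121582031), 87.96715545654297) [0.05967506 0.06146108 0.06730288]
floor z [0.04631781 0.04732139 0.04830235]
```

View pics/c6.png

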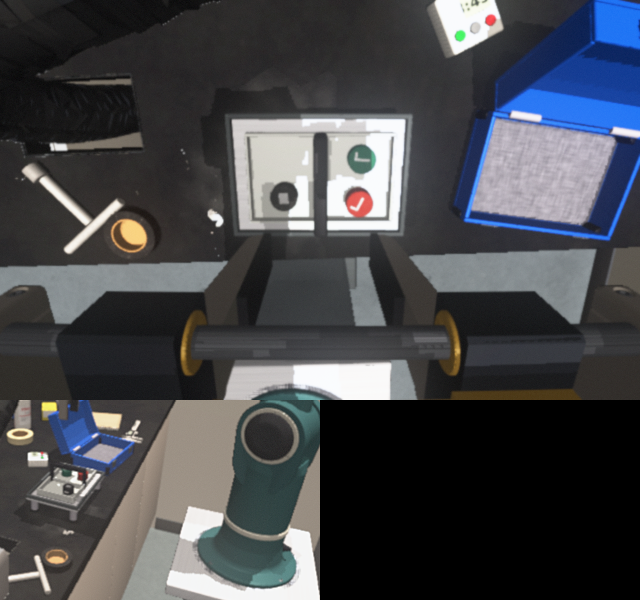

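The tray lies flat within the lip, centred to about 1 mm, with all three specimens inside. The lid is open and the gripper is clear, so I hand in.

```bash
python3 -c "
from rig import *
print(close_job())"
```

```text
the job is handed in; nothing more can be done
None
```

The job is handed in; no verdict came back. At the last look the lid stood open by itself and the tray lay flat within the stand's lip, about 1 mm off centre, with all three specimens in it; the gripper was clear and the timer, tape and key showed no disturbance.

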